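# Set out the whole round cheeses

### The job

Of the cheeses on the counter pick out the three whole round ones, and set each upright in the round wooden dish of its own size: the smallest in the smallest dish, the middle one in the middle dish, the largest in the largest, standing flat on the dish's floor inside the rim, label up. Set them down rather than dropping them, let go of all, and leave the brick, the square block, the wedge and the half-moon where they lie.

Things in the scene. Friction and masses are not known exactly. Their poses are not given: they have to be found in the camera images.
- cheese_small: the small round cheese: a loose upright drum with a golden rind and a plain paper disc on its flat top, 36 mm in diameter, 38 mm high, about 45 g (varies by a third). Origin: centre of its underside; z up; yaw has no meaning
- cheese_medium: the medium round cheese: a loose upright drum with a golden rind and a plain paper disc on its flat top, 50 mm in diameter, 44 mm high, about 90 g (varies by a third). Origin: centre of its underside; z up; yaw has no meaning
- cheese_large: the large round cheese: a loose upright drum with a golden rind and a plain paper disc on its flat top, 64 mm in diameter, 50 mm high, about 170 g (varies by a third). Origin: centre of its underside; z up; yaw has no meaning
- dish_small: the small round wooden dish, fixed to the counter: outer diameter 72 mm, inner diameter 60 mm, flat floor 6 mm above the counter, rim top 11 mm above the counter; made for the 36 mm cheese with 12 mm of room all round. Origin: centre of its underside, on the counter; z up; yaw has no meaning
- dish_medium: the medium round wooden dish, fixed to the counter: outer diameter 86 mm, inner diameter 74 mm, flat floor 6 mm above the counter, rim top 11 mm above the counter; made for the 50 mm cheese with 12 mm of room all round. Origin: centre of its underside, on the counter; z up; yaw has no meaning
- dish_large: the large round wooden dish, fixed to the counter: outer diameter 100 mm, inner diameter 88 mm, flat floor 6 mm above the counter, rim top 11 mm above the counter; made for the 64 mm cheese with 12 mm of room all round. Origin: centre of its underside, on the counter; z up; yaw has no meaning
- brick: bystander: loose oblong brick of white cheese, 85 mm (x) by 55 mm (y) by 40 mm high. Origin: centre of its underside, z up. (Unlisted, fixed to the counter, at least 80 mm from the centre of every listed thing: two small blank price cards 46 mm wide and 47 mm tall; other goods, up to 110 mm tall, stand only along the back and sides)
- square: bystander: loose square block of cheese, 56 by 56 mm, 36 mm high. Origin: centre of its underside, z up
- wedge: bystander: loose cut wedge of cheese, 90 mm long, 58 mm wide at its thick end, 42 mm high. Origin: on its underside, 55 mm from the pointed end, which lies toward its -x; z up
- half: bystander: loose half-moon of cheese (a round of 84 mm diameter cut in two), 84 mm long (y), 42 mm deep (x), 45 mm high. Origin: on its underside, 18 mm inward (+x) from the cut face; z up
Not all that is in view belongs to the job. What is shaped like the cheese_large but turquoise is not meant.

How it is judged:
By the outcome, as a careful person would: the job done as asked, in the order asked, and still so for the second after the job is handed in, with the robot touching nothing.
It also fails if it takes over 96 s, if anything falls off the work surface, if the arm or the gripper's body presses on something with over 40 N, if the wrist force passes 120 N, or if a joint passes its speed limit or range.

### The arm

A 6-joint arm with a two-finger parallel gripper is mounted at the origin on the work surface. World frame = base frame: x ahead of the robot, y to its left, z up, the work surface at z = 0. Lengths are in m, angles in rad, forces in N, time in s.
With the tool pointing down it reaches from about 0.275 to 0.875 m from the base axis. Payload 12.5 kg.
Tool frame: the origin (TCP) lies at the very end of the fingers, on their centre line; the grasp point (between the pads) lies 19 mm behind it; x points along the fingers, z is the direction in which the jaws open and shut, and the axes are right-handed (so a half turn about x gives the same grasp; the last joint's range is limited). The gripper opens to 85 mm and grips with 20 to 120 N. Pads are 22 mm wide; open, the fingers measure 114 mm over their backs; the gripper's body (76 mm by 85 mm) begins 54 mm behind the grasp point. The pads swing forward as they close: fully open they stand 13 mm farther back than shut.
Start: joints at [-1.187, 0.351, 1.652, -0, 1.139, -0.085], TCP at [0.249, -0.491, 0.203] pointing down, gripper open.
Joint ranges: [-2.75, 2.75], [-0.79, 2.1], [0.01, 2.65], [-1.57, 4.71], [0.07, 3.14], [-2.87, 2.87]. Speed limits (rad/s): [2.22, 2.22, 2.79, 3.14, 3.14, 3.14].

### API

Orientations are given as a 3x3 rotation matrix whose columns are the frame's x, y, z axes.
In Python, from station import sensors, imaging, r gives the robot as it stands.
- The arm moves only by the shell command python3 -m pendant 'ROWS' [FORCE]. ROWS is JSON, a list of rows, each a list of 7 numbers: the turn, a rotation vector about the tool's x, y, z in rad, then the shift along the tool's x, y, z in mm, then the closure in counts, from 0 (fully open) to 255 (shut). A call has 1 to 12 rows; each row is the pose to reach, as a shift and turn from the pose commanded when the call began, along the tool's axes at that moment; what a row does not reach only later rows make up. A row lasts 1/10 s, in which the tool goes at most 50 mm and 8.59 degrees, less where a joint would pass 70% of its speed; a pose out of reach is approached as far as the arm can. A call with a gripper value outside its range is refused whole. The fingers move at their own pace and stop on an object; FORCE is the grip in N (left out, the last holds). Time passes only in rows, so rows that repeat a pose let the fingers close. It gives the time, the measured TCP pose, the force and the opening at its end, in the units of the state.
- sensors.state(): the state, without advancing time (a new reading comes with each control period).
- imaging.get_image(name): name is "side" or "top"; returns a dict with "color" (480x640x3 uint8, red, green, blue), "vertical_fov" (degrees; the focal length in pixels is half the picture's height over the tangent of half this angle, whatever the lens; pixels are square), "cx", "cy" (the principal point, pixels), "k1" (the pictures are not rectified: a ray, as slopes to the right and down, at radius r is drawn at 1 + k1 r^2 times it, then the intrinsics apply), "pose" (4x4, takes a point from camera to world coordinates). Camera axes: x right, y up, looking along -z (the intrinsics and any distortion apply to the point x, -y, -z); pixel columns grow to the right and rows downward; lengths in m; the calibration is good to about 2 mm. A picture is of the moment at which its call begins. There is no depth.
- r.close_job(): hands the job in, once; it reports no verdict.
The state is a dict: "time": time; "qpos": joint angles; "joint_vel": joint speeds; "joint_efforts": joint torques, N m; "tool_pos": TCP position; "ee_rot": TCP orientation; "ft_force": force on the tool from outside, world axes, zero at the start; "torque": the same for the moment, N m; "finger_gap": finger opening in m.
Only numpy, scipy, OpenCV 4.12 (cv2) and the standard library are available. Lean on these libraries where they do the work, as an engineer would, in place of code of your own. Each camera call takes 0.05 s, during which the arm holds its last target.

## Working session

There is one attempt and no reset: what is moved stays moved. The work goes in short steps, Python scripts to look and compute and a shell command to move; the robot and the scene stay as the last step left them, time stands still between calls to the robot, and variables do not carry over. Pictures are saved under pics/ and viewed, and the job is handed in when it is done.

```bash
ls; mkdir -p pics; python3 - <<'E'
from station import sensors, imaging, r
import cv2
for n in("top","side"):
    d=imaging.get_image(n); cv2.imwrite(f"pics/{n}0.png",d["color"][:,:,::-1]); print(n,{k:v for k,v in d.items() if k!="color"})
print(sensors.state())
E
```

```text
pics
top {'vertical_fov': 55.956167877799174, 'cx': 325.86262347769076, 'cy': 246.67140390131598, 'k1': 0.004216919244355593, 'pose': array([[-0.0190683 ,  0.98715827, -0.1586031 ,  0.36440801],
       [-0.9997445 , -0.02075128, -0.00896176, -0.02206504],
       [-0.0121379 ,  0.15839169,  0.98730175,  0.99763633],
       [ 0.        ,  0.        ,  0.        ,  1.        ]])}
side {'vertical_fov': 49.325214075543386, 'cx': 319.16511809179184, 'cy': 241.34832533418475, 'k1': 0.014977360791109697, 'pose': array([[-9.73697675e-01,  1.30185436e-01, -1.86988208e-01,
         2.99162795e-01],
       [-2.27843750e-01, -5.55445900e-01,  7.99729377e-01,
         8.74069064e-01],
       [ 2.51283780e-04,  8.21298730e-01,  5.70498320e-01,
         6.62804037e-01],
       [ 0.00000000e+00,  0.00000000e+00,  0.00000000e+00,
         1.00000000e+00]])}
{'time': 0.1, 'qpos': array([-1.18662311e+00,  3.51182166e-01,  1.65234149e+00,  4.03873975e-07,
        1.13911418e+00, -8.46297995e-02]), 'joint_vel': array([-0.00090738, -0.00024848, -0.00148948,  0.0005627 , -0.00076507,
        0.00063134]), 'joint_efforts': array([ 5.10173813e-04, -5.06831074e+01, -2.91874176e+01, -1.10254059e-04,
        2.61948771e-03,  2.68087751e-05]), 'tool_pos': array([ 0.24838736, -0.49035624,  0.20261945]), 'ee_rot': array([[-3.91388515e-04,  8.92109842e-01,  4.51818410e-01],
       [ 9.69139605e-04,  4.51818571e-01, -8.92109320e-01],
       [-9.99999454e-01,  8.87137734e-05, -1.04141558e-03]]), 'ft_force': array([ 0.19484496,  0.32433122, -0.55862596]), 'torque': array([-0.04135871, -0.03185315, -0.0442448 ]), 'finger_gap': 0.08542505333877135}
```

View pics/top0.png

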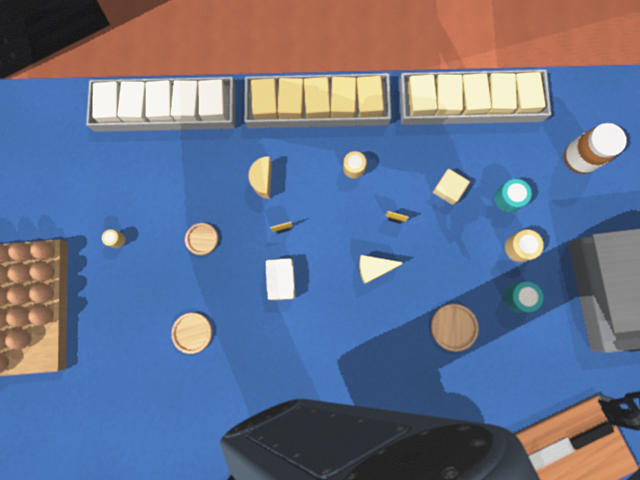

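View pics/side0.png

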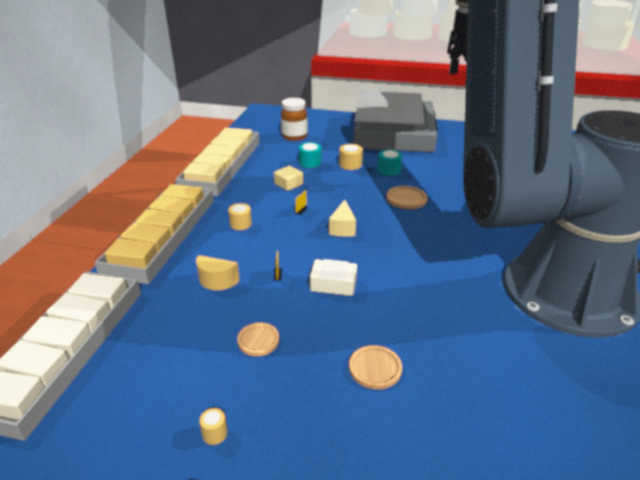

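The top view shows the round golden drums at about (112,238), (354,164) and (525,245). Turquoise decoys are at (515,194) and (527,297), and dishes at (202,239), (191,333) and (454,328). I'll measure their positions and sizes next and enlarge the candidates.

```bash
cat > h.py <<'E'
import numpy as np, cv2
def K(d):
    f=240/np.tan(np.radians(d["vertical_fov"]/2)); return f
def ray(d,u,v):
    f=K(d); xd=np.array([(u-d["cx"])/f,(v-d["cy"])/f]); x=xd.copy()
    for _ in range(20): x=xd/(1+d["k1"]*(x@x))
    R=d["pose"][:3,:3]; return d["pose"][:3,3], R@np.array([x[0],-x[1],-1])
def onz(d,u,v,z):
    o,w=ray(d,u,v); return o+w*(z-o[2])/w[2]
def proj(d,p):
    c=d["pose"][:3,:3].T@(np.array(p)-d["pose"][:3,3]); x=np.array([c[0],-c[1]])/-c[2]
    x=x*(1+d["k1"]*(x@x)); return K(d)*x+[d["cx"],d["cy"]]
E
python3 - <<'E'
from station import imaging
from h import *
d=imaging.get_image("top"); s=imaging.get_image("side")
im=d["color"]; hsv=cv2.cvtColor(im,cv2.COLOR_RGB2HSV)
def blob(img,m,u,v,R):
    mm=np.zeros_like(m); u,v=int(u),int(v); mm[v-R:v+R,u-R:u+R]=m[v-R:v+R,u-R:u+R]
    n,l,st,c=cv2.connectedComponentsWithStats(mm); i=1+np.argmax(st[1:,4])
    cs,_=cv2.findContours((l==i).astype(np.uint8),0,cv2.CHAIN_APPROX_NONE); return max(cs,key=cv2.contourArea)[:,0,:]
notblue=((hsv[...,0]<60)&(hsv[...,2]>60)&(hsv[...,1]>25)|((hsv[...,1]<90)&(hsv[...,2]>120))).astype(np.uint8)
for n,u,v,z in [("ds",202,239,.011),("dm",191,333,.011),("dl",454,328,.011)]:
    c=blob(im,notblue,u,v,32); w=np.array([onz(d,a,b,z) for a,b in c]); 
    (x,y),rad=cv2.minEnclosingCircle(w[:,:2].astype(np.float32)); A=cv2.contourArea(w[:,:2].astype(np.float32))
    print(n,"circ",x,y,2*rad,"eqd",2*(A/np.pi)**.5,w[:,:2].mean(0))
white=((hsv[...,1]<95)&(hsv[...,2]>150)).astype(np.uint8)
for n,u,v,z in [("cs",112,238,.038),("cm",354,160,.044),("cl",527,244,.05)]:
    c=blob(im,white,u,v,16); w=np.array([onz(d,a,b,z) for a,b in c])
    (x,y),rad=cv2.minEnclosingCircle(w[:,:2].astype(np.float32)); print(n,"label",x,y,2*rad,w[:,:2].mean(0),proj(s,[x,y,z]))
    c=blob(im,notblue,u,v,25); w=np.array([onz(d,a,b,z) for a,b in c]);print("   whole ext",np.ptp(w[:,0]),np.ptp(w[:,1]),w[:,0].min(),w[:,0].max(),w[:,1].min(),w[:,1].max())
cr=[cv2.resize(im[v-30:v+30,u-30:u+30],(260,260),interpolation=cv2.INTER_CUBIC) for u,v in [(112,238),(354,164),(525,245),(202,239),(191,333),(454,328)]]
cv2.imwrite("pics/c1.png",np.vstack([np.hstack(cr[:3]),np.hstack(cr[3:])])[:,:,::-1])
hs=cv2.cvtColor(s["color"],cv2.COLOR_RGB2HSV); nb=((hs[...,0]<60)&(hs[...,2]>60)&(hs[...,1]>25)|((hs[...,1]<90)&(hs[...,2]>120))).astype(np.uint8)
for u,v,R in [(258,339,35),(375,367,40),(407,197,30),(213,426,28),(240,216,22),(350,157,20)]:
    c=blob(s["color"],nb,u,v,R); x0,y0,w_,h_=cv2.boundingRect(c); 
    w=np.array([onz(s,a,b,.011) for a,b in c]); (x,y),rad=cv2.minEnclosingCircle(w[:,:2].astype(np.float32)); print("side",(u,v),(x0,y0,w_,h_),c.mean(0),"rimplane",x,y,2*rad)
E
```

```text
ds circ 0.54707932472229 0.2651107907295227 0.07568901032209396 eqd 0.07307015759701214 [0.54681467 0.26492821]
dm circ 0.34153011441230774 0.2809525430202484 0.0891708955168724 eqd 0.08686121309729665 [0.34149435 0.28110694]
dl circ 0.3439008295536041 -0.28488215804100037 0.1020531877875328 eqd 0.09837108466352061 [ 0.34285233 -0.28502256]
cs label 0.5488261580467224 0.4580720067024231 0.03840368241071701 [0.55141995 0.45839171] [213.45109572 419.05651419]
   whole ext 0.04026545330431497 0.05079055279557815 0.5272451565445262 0.5675106098488412 0.42343003592874173 0.4742205887243199
cm label 0.7042216062545776 -0.07963118702173233 0.042550381273031235 [ 0.70370737 -0.08034471] [241.36868488 208.76725937]
   whole ext 0.06224059675416471 0.05126300510346815 0.6684514454644913 0.730692042218656 -0.10550278266714823 -0.05423977756368008
cl label 0.513009786605835 -0.4424135684967041 0.06357346475124359 [ 0.50993363 -0.44418877] [352.36752871 148.6112353 ]
   whole ext 0.06848775501002058 0.08331506414296685 0.477367448059414 0.5458552030694346 -0.4726991133688697 -0.38938404922590286
side (258, 339) (237, 322, 43, 35) [258.33043478 339.14782609] rimplane 0.5489082932472229 0.2699359655380249 0.0839272141456604
side (375, 367) (348, 344, 55, 46) [374.43537415 366.8707483 ] rimplane 0.3441416323184967 0.285051554441452 0.09659026563167572
side (407, 197) (387, 186, 40, 23) [406.30107527 197.12903226] rimplane 0.3468334674835205 -0.2789650559425354 0.11298010498285294
side (213, 426) (199, 407, 29, 39) [213.15841584 425.8019802 ] rimplane 0.5558514595031738 0.4499032199382782 0.06577464938163757
side (240, 216) (228, 202, 24, 29) [239.55421687 216.1686747 ] rimplane 0.7152130007743835 -0.10201915353536606 0.12628348171710968
side (350, 157) (339, 143, 25, 28) [350.73493976 155.95180723] rimplane 0.5155705213546753 -0.47883355617523193 0.18053996562957764
```

View pics/c1.png

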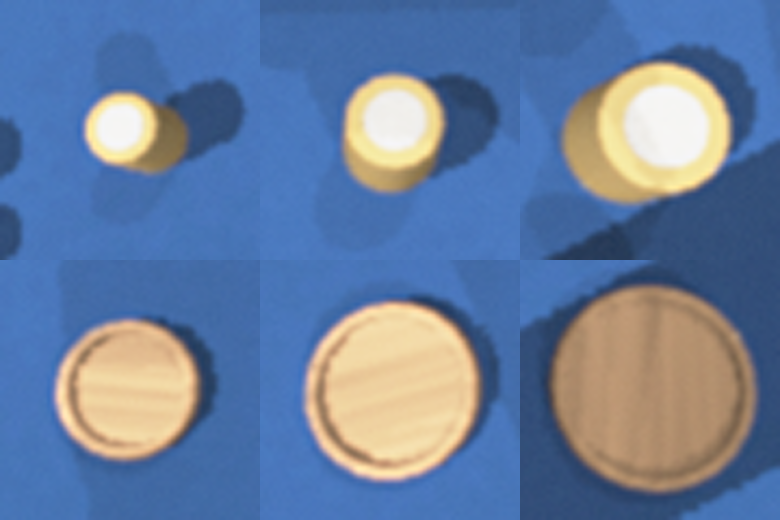

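The crop confirms three golden drums with white labels, each a full circle, so they are the small, medium and large rounds. The turquoise ones are excluded. The three dishes are plain rings. I'll refine the label centres with a stricter mask in both views.

```bash
python3 - <<'E'
from station import imaging
from h import *
from scipy.optimize import least_squares
D=[imaging.get_image("top"),imaging.get_image("side")]
P={"cs":[(110,237),(212,417),.038],"cm":[(354,161),(240,209),.044],"cl":[(528,244),(350,149),.05]}
for n,(a,b,z) in P.items():
    cen=[]
    for d,(u,v),R in zip(D,(a,b),(14,14)):
        im=d["color"][v-R:v+R+1,u-R:u+R+1].astype(float); w=np.clip(im[...,2]/im[...,0],0,1)*(im[...,0]>150)  # whiteness
        m=(w>.8).astype(np.uint8)
        k,l,st,c=cv2.connectedComponentsWithStats(m); i=1+np.argmax(st[1:,4]); cen.append(c[i]+[u-R,v-R]); print(n,cen[-1],st[i])
    p=[onz(d,*c,z)[:2] for d,c in zip(D,cen)]
    # two-view
    A=[];B=[]
    for d,c in zip(D,cen):
        o,w=ray(d,*c); w/=np.linalg.norm(w); M=np.eye(3)-np.outer(w,w); A.append(M);B.append(M@o)
    X=np.linalg.lstsq(np.vstack(A),np.hstack(B),rcond=None)[0]; print("  plane",p,"tri",X)
E
```

```text
cs [109.15306122 236.84693878] [ 8  9 11 11 98]
cs [211.63095238 417.30952381] [  6   8  16  14 168]
  plane [array([0.55003351, 0.45634901]), array([0.55245172, 0.45594735])] tri [0.55102301 0.45637631 0.03862764]
cm [354.65030675 161.41104294] [  8   8  14  14 163]
cm [238.80555556 207.91666667] [ 7 10 13  7 72]
  plane [array([ 0.70642524, -0.08043216]), array([ 0.71121379, -0.08183126])] tri [ 0.70832806 -0.080026    0.04475864]
cl [528.43333333 243.77333333] [  5   5  20  19 300]
cl [350.17391304 147.68115942] [ 8  9 14  8 69]
  plane [array([ 0.51384319, -0.44159669]), array([ 0.51999348, -0.44699741])] tri [ 0.51608808 -0.44003399  0.05309454]
```

```bash
cat > go.py <<'E'
import sys; from station import sensors; import numpy as np
s=sensors.state(); t=np.array([float(a) for a in sys.argv[1:4]])
print("t",round(s["time"],2),"pos",s["tool_pos"].round(4),"gap",round(s["finger_gap"],4),"F",s["ft_force"].round(1),"q",s["qpos"].round(2)); print("shift mm",((s["ee_rot"].T@(t-s["tool_pos"]))*1000).round(1))
E
python3 go.py .551 .4565 .2
python3 - <<'E'
from station import imaging
from h import *
d=imaging.get_image("top")
for u,v in [(67,240),(64,240)]: print([onz(d,u,v,z).round(3) for z in (0,.05)])
for u,v in [(580,245),(573,250)]: print([onz(d,u,v,z).round(3) for z in (0,.05,.1)])
E
```

```text
t 0.3 pos [ 0.2485 -0.4905  0.2029] gap 0.0851 F [-0.2 -0.1  0.3] q [-1.19  0.35  1.65  0.    1.14 -0.08]
shift mm [   3.2  697.8 -708.2]
[array([0.552, 0.57 , 0.   ]), array([0.543, 0.541, 0.05 ])]
[array([0.552, 0.577, 0.   ]), array([0.543, 0.547, 0.05 ])]
[array([ 0.517, -0.577, -0.   ]), array([ 0.509, -0.549,  0.05 ]), array([ 0.501, -0.521,  0.1  ])]
[array([ 0.506, -0.561,  0.   ]), array([ 0.499, -0.534,  0.05 ]), array([ 0.492, -0.507,  0.1  ])]
```

```bash
python3 -m pendant '[[0,0,0,0,698,-708,80],[0,0,0,0,698,-708,80],[0,0,0,0,698,-708,80],[0,0,0,0,698,-708,80],[0,0,0,0,698,-708,80],[0,0,0,0,698,-708,80],[0,0,0,0,698,-708,80],[0,0,0,0,698,-708,80],[0,0,0,0,698,-708,80],[0,0,0,0,698,-708,80],[0,0,0,0,698,-708,80],[0,0,0,0,698,-708,80]]' 40; python3 go.py .551 .4565 .2
```

```text
time: 1.55
tool_pos: [0.4315, 0.0831, 0.2034]
ee_rot: [[0.001, 0.892, 0.452], [-0.0, 0.452, -0.892], [-1.0, 0.001, 0.0]]
ft_force: [0.1, -0.6, 0.4]
finger_gap: 0.0584
t 1.55 pos [0.4315 0.0831 0.2034] gap 0.0584 F [ 0.1 -0.6  0.4] q [ 0.08  0.15  1.92 -0.    1.07  1.19]
shift mm [   3.5  275.4 -279.1]
```

```bash
python3 -m pendant '[[0,0,0,0,262,-266,80],[0,0,0,0,262,-266,80],[0,0,0,0,262,-266,80],[0,0,0,0,262,-266,80],[0,0,0,0,262,-266,80],[0,0,0,0,262,-266,80],[0,0,0,0,262,-266,80],[0,0,0,0,262,-266,80],[0,0,0,0,262,-266,80],[0,0,0,0,262,-266,80],[0,0,0,0,262,-266,80],[0,0,0,0,262,-266,80]]' ; python3 go.py .551 .4565 .2
```

```text
time: 2.75
tool_pos: [0.5449, 0.4356, 0.2035]
ee_rot: [[0.0, 0.893, 0.451], [0.0, 0.451, -0.893], [-1.0, 0.0, 0.0]]
ft_force: [0.4, -0.3, -0.9]
finger_gap: 0.0587
t 2.75 pos [0.5449 0.4356 0.2035] gap 0.0587 F [ 0.4 -0.3 -0.9] q [ 0.61  0.63  1.22 -0.    1.3   1.71]
shift mm [  3.5  14.9 -15.9]
```

```bash
python3 -m pendant '[[0,0,0,0,15,-16,80],[0,0,0,0,15,-16,80],[0,0,0,40,15,-16,80],[0,0,0,80,15,-16,80],[0,0,0,120,15,-16,80],[0,0,0,135,15,-16,80],[0,0,0,135,15,-16,80]]' ; python3 go.py .551 .4565 .010
python3 - <<'E'
from station import imaging
import cv2,numpy as np
a=imaging.get_image("top")["color"];b=imaging.get_image("side")["color"]
cv2.imwrite("pics/a1.png",np.hstack([cv2.resize(a[170:300,40:170],(400,400)),cv2.resize(b[320:480,130:290],(400,400))])[:,:,::-1])
E
```

```text
time: 3.45
tool_pos: [0.5502, 0.4564, 0.0665]
ee_rot: [[-0.003, 0.892, 0.451], [-0.002, 0.451, -0.892], [-1.0, -0.003, 0.001]]
ft_force: [-0.2, 0.1, 0.6]
finger_gap: 0.0584
t 3.45 pos [0.5502 0.4564 0.0665] gap 0.0584 F [-0.2  0.1  0.6] q [ 0.63  0.79  1.27 -0.    1.09  1.73]
shift mm [56.5  1.   0.3]
```

View pics/a1.png

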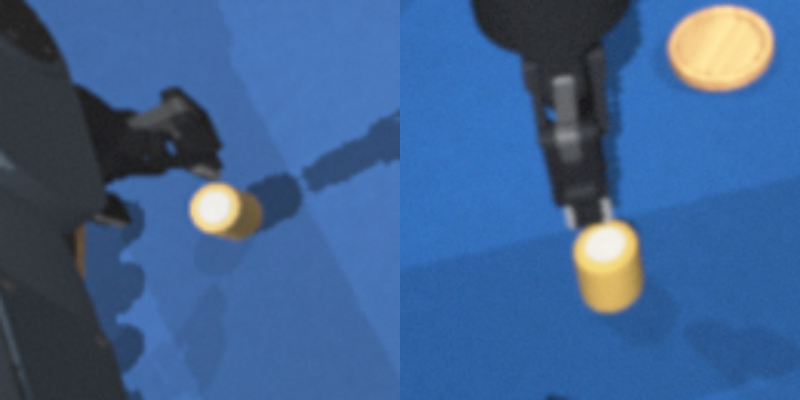

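```bash
python3 - <<'E'
from station import imaging,sensors
from h import *
p=sensors.state()["tool_pos"]; z=sensors.state()["ee_rot"][:,2]
for n,o,k in (("top",(40,170),400/130),("side",(130,320),2.5)):
    d=imaging.get_image(n)
    for q in (p+[0,0,.009],p+.03*z+[0,0,.009],p-.03*z+[0,0,.009],[.551,.4565,.038]): print(n,((proj(d,q)-o)*k).round(0))
E
```

```text
top [181. 192.]
top [222. 172.]
top [140. 213.]
top [213. 204.]
side [195. 199.]
side [191. 156.]
side [199. 244.]
side [206. 245.]
```

```bash
python3 -m pendant '[[0,0,0,30,0,0,80],[0,0,0,50,0,0,80],[0,0,0,56,0,0,80],[0,0,0,56,0,0,80],[0,0,0,56,0,0,110],[0,0,0,56,0,0,150],[0,0,0,56,0,0,200],[0,0,0,56,0,0,200],[0,0,0,56,0,0,200],[0,0,0,56,0,0,200]]' 30; python3 go.py .551 .4565 .010
```

```text
time: 4.65
tool_pos: [0.551, 0.4576, 0.0122]
ee_rot: [[0.0, 0.892, 0.452], [0.0, 0.452, -0.892], [-1.0, 0.0, -0.0]]
ft_force: [-0.1, -0.1, 0.4]
finger_gap: 0.0186
t 4.65 pos [0.551  0.4576 0.0122] gap 0.0186 F [-0.1 -0.1  0.4] q [ 0.63  0.86  1.29 -0.    1.    1.73]
shift mm [ 2.2 -0.5  1. ]
```

Gap of 18.6 mm is less than the 36 mm drum, so something is wrong. I'll look.

```bash
python3 - <<'E'
from station import imaging,sensors
import cv2,numpy as np
a=imaging.get_image("top")["color"];b=imaging.get_image("side")["color"]
print(sensors.state()["finger_gap"])
cv2.imwrite("pics/a2.png",np.hstack([cv2.resize(a[170:300,40:170],(400,400)),cv2.resize(b[320:480,130:290],(400,400))])[:,:,::-1])
E
```

```text
0.018300318021006658
```

View pics/a2.png

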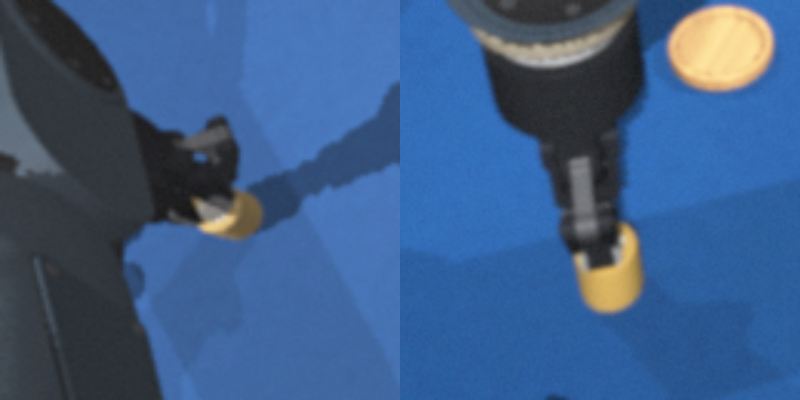

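```bash
python3 - <<'E'
from station import imaging,sensors
from h import *
s=sensors.state();p=s["tool_pos"]; z=s["ee_rot"][:,2]; print(s["finger_gap"],s["qpos"])
im={}
for n,o,k in (("top",(40,170),400/130),("side",(130,320),2.5)):
    d=imaging.get_image(n); im[n]=d["color"]
    for h in (0,.02,.04):
      for t in (-.018,0,.018): print(n,h,t,((proj(d,p+t*z+[0,0,h])-o)*k).round(0))
a=im["top"][220:260,85:135];b=im["side"][390:450,180:240]
cv2.imwrite("pics/a3.png",np.hstack([cv2.resize(a,(375,300),interpolation=2),cv2.resize(b,(400,300),interpolation=2)])[:,:,::-1])
E
```

```text
0.018300318021006658 [ 6.28102266e-01  8.59155863e-01  1.28517966e+00 -1.92991845e-05
  9.97321627e-01  1.73008544e+00]
top 0 -0.018 [206. 222.]
top 0 0 [229. 211.]
top 0 0.018 [251. 199.]
top 0.02 -0.018 [192. 218.]
top 0.02 0 [215. 206.]
top 0.02 0.018 [238. 194.]
top 0.04 -0.018 [177. 213.]
top 0.04 0 [201. 201.]
top 0.04 0.018 [225. 189.]
side 0 -0.018 [213. 302.]
side 0 0 [211. 275.]
side 0 0.018 [208. 249.]
side 0.02 -0.018 [209. 280.]
side 0.02 0 [207. 253.]
side 0.02 0.018 [204. 227.]
side 0.04 -0.018 [205. 257.]
side 0.04 0 [203. 230.]
side 0.04 0.018 [200. 204.]
```

View pics/a3.png

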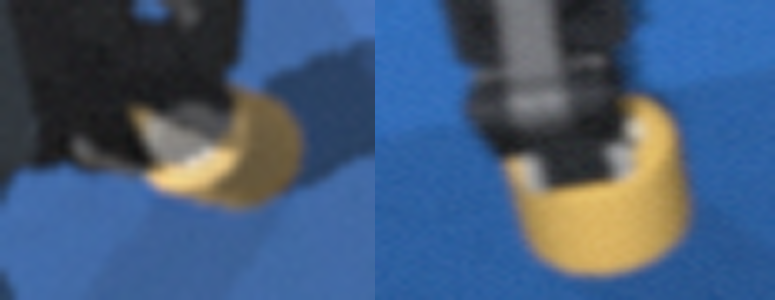

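The gap equals what 200 counts gives with nothing between the pads, so the fingers closed above the drum's top. The tips look about 25 mm higher than the reported TCP. I'll lift and triangulate the tip itself.

```bash
python3 -m pendant '[[0,0,0,-40,0,0,200],[0,0,0,-80,0,0,255],[0,0,0,-100,0,0,255],[0,0,0,-100,0,0,255],[0,0,0,-100,0,0,255],[0,0,0,-100,0,0,255]]' ; python3 go.py .551 .4565 .010; python3 - <<'E'
from station import imaging,sensors
from h import *
s=sensors.state();p=s["tool_pos"];im=[]
for n in ("top","side"):
    d=imaging.get_image(n)
    u=proj(d,p).round(1); print(n,"tcp px",u,[proj(d,p+[0,0,h]).round(1) for h in (.02,.04)])
    x,y=int(u[0]),int(u[1]); print("crop origin",x-25,y-40)
    im.append(cv2.resize(d["color"][y-40:y+10,x-25:x+25],(400,400),interpolation=2))
cv2.imwrite("pics/a4.png",np.hstack(im)[:,:,::-1])
E
```

```text
time: 5.45
tool_pos: [0.5503, 0.4571, 0.1103]
ee_rot: [[-0.002, 0.892, 0.452], [-0.002, 0.452, -0.892], [-1.0, -0.003, 0.0]]
ft_force: [0.6, -0.2, -0.5]
finger_gap: -0.0001
t 5.45 pos [0.5503 0.4571 0.1103] gap -0.0001 F [ 0.6 -0.2 -0.5] q [0.63 0.74 1.24 0.   1.16 1.73]
shift mm [100.3   0.6   0.8]
top tcp px [ 91.3 230.3] [array([ 86. , 228.3]), array([ 80.4, 226.2])]
crop origin 66 190
side tcp px [206.5 384. ] [array([204.7, 373.7]), array([202.7, 363.2])]
crop origin 181 344
```

View pics/a4.png

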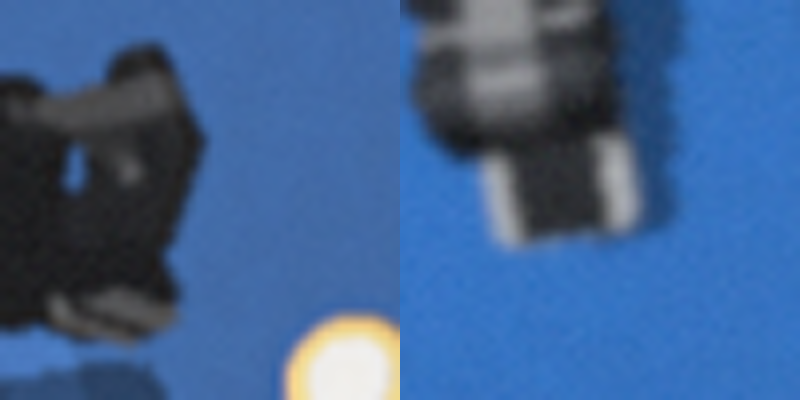

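```bash
cat >> h.py <<'E'
def tri(obs):
    A=[];B=[]
    for d,c in obs:
        o,w=ray(d,*c); w/=np.linalg.norm(w); M=np.eye(3)-np.outer(w,w); A.append(M);B.append(M@o)
    A=np.vstack(A);B=np.hstack(B); X=np.linalg.lstsq(A,B,rcond=None)[0]; return X,np.abs(A@X-B).max()
E
python3 - <<'E'
from station import imaging,sensors
from h import *
t=imaging.get_image("top");s=imaging.get_image("side"); st=sensors.state()
for a in [(86.6,228.7),(87.5,229.5),(86,230)]:
    X,e=tri([(t,a),(s,(202,374))]); print(X.round(4),e.round(4),(X-st["tool_pos"]).round(4))
E
```

```text
[0.5519 0.4573 0.1289] 0.002 [ 0.0012 -0.0001  0.0179]
[0.5514 0.4564 0.1278] 0.0029 [ 0.0007 -0.0009  0.0167]
[0.5502 0.4581 0.13  ] 0.003 [-0.0005  0.0008  0.019 ]
```

Both views put the shut fingertip about 18 mm above the reported TCP (xy agrees within 1-3 mm). So I need to go about 18 mm lower than the reported z suggests. I'll descend in stages and watch the force.

```bash
python3 -m pendant '[[0,0,0,0,0,0,70],[0,0,0,0,0,0,70],[0,0,0,0,0,0,70],[0,0,0,0,0,0,70],[0,0,0,40,0,0,70],[0,0,0,70,0,0,70],[0,0,0,90,0,0,70],[0,0,0,100,0,0,70],[0,0,0,108,0,0,70],[0,0,0,108,0,0,70]]' ; python3 -m pendant '[[0,0,0,3,0,0,70],[0,0,0,6,0,0,70],[0,0,0,6,0,0,70]]'; python3 - <<'E'
from station import imaging,sensors
from h import *
im=[]
for n in ("top","side"):
    d=imaging.get_image(n); x,y=[int(v) for v in proj(d,[.551,.4565,.03])]
    im.append(cv2.resize(d["color"][y-30:y+30,x-30:x+30],(400,400),interpolation=2))
cv2.imwrite("pics/a5.png",np.hstack(im)[:,:,::-1])
E
```

```text
time: 6.65
tool_pos: [0.5509, 0.4575, 0.0038]
ee_rot: [[-0.0, 0.892, 0.452], [-0.0, 0.452, -0.892], [-1.0, -0.0, 0.0]]
ft_force: [-0.4, -0.5, -0.5]
finger_gap: 0.062
time: 6.95
tool_pos: [0.551, 0.4576, -0.0017]
ee_rot: [[0.0, 0.892, 0.452], [0.0, 0.452, -0.892], [-1.0, 0.0, -0.0]]
ft_force: [0.7, 1.1, 0.6]
finger_gap: 0.0618
```

View pics/a5.png

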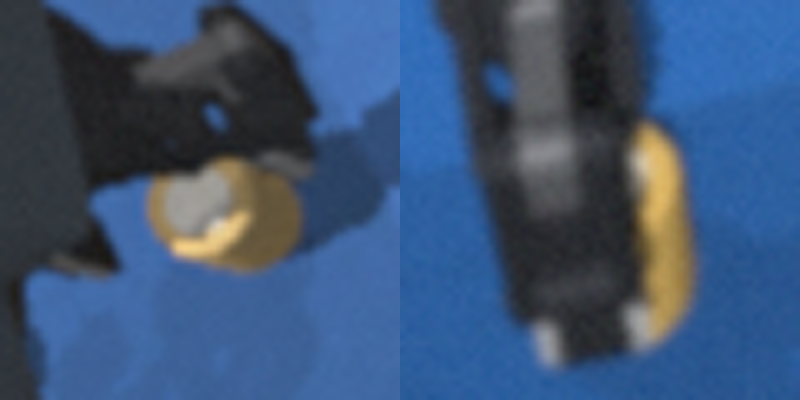

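```bash
python3 -m pendant '[[0,0,0,4,-1,0,70],[0,0,0,8,-2,0,70],[0,0,0,8,-2,0,90],[0,0,0,8,-2,0,110],[0,0,0,8,-2,0,130],[0,0,0,8,-2,0,150],[0,0,0,8,-2,0,180],[0,0,0,8,-2,0,180],[0,0,0,8,-2,0,180]]' 30
```

```text
time: 7.95
tool_pos: [0.5494, 0.4568, -0.0095]
ee_rot: [[0.0, 0.892, 0.452], [0.0, 0.452, -0.892], [-1.0, 0.001, -0.0]]
ft_force: [-0.4, -1.1, 3.7]
finger_gap: 0.0343
```

```bash
python3 -m pendant '[[0,0,0,0,0,0,180],[0,0,0,-10,0,0,180],[0,0,0,-30,0,0,180],[0,0,0,-60,0,0,180],[0,0,0,-90,0,0,180],[0,0,0,-110,0,0,180],[0,0,0,-110,0,0,180],[0,0,0,-110,0,0,180]]'; python3 go.py .5475 .266 .1; python3 - <<'E'
from station import imaging,sensors
from h import *
im=[];p=sensors.state()["tool_pos"]
for n in ("top","side"):
    d=imaging.get_image(n); x,y=[int(v) for v in proj(d,p+[0,0,.03])]; print(n,x,y)
    im.append(cv2.resize(d["color"][y-35:y+35,x-35:x+35],(400,400),interpolation=2))
cv2.imwrite("pics/a6.png",np.hstack(im)[:,:,::-1])
E
```

```text
time: 8.75
tool_pos: [0.5489, 0.4565, 0.0998]
ee_rot: [[-0.0, 0.892, 0.452], [-0.0, 0.452, -0.892], [-1.0, -0.0, 0.0]]
ft_force: [0.2, 0.5, -1.1]
finger_gap: 0.0344
t 8.75 pos [0.5489 0.4565 0.0998] gap 0.0344 F [ 0.2  0.5 -1.1] q [0.63 0.75 1.25 0.   1.14 1.73]
shift mm [-1.000e-01 -8.740e+01  1.693e+02]
top 86 229
side 205 373
```

View pics/a6.png

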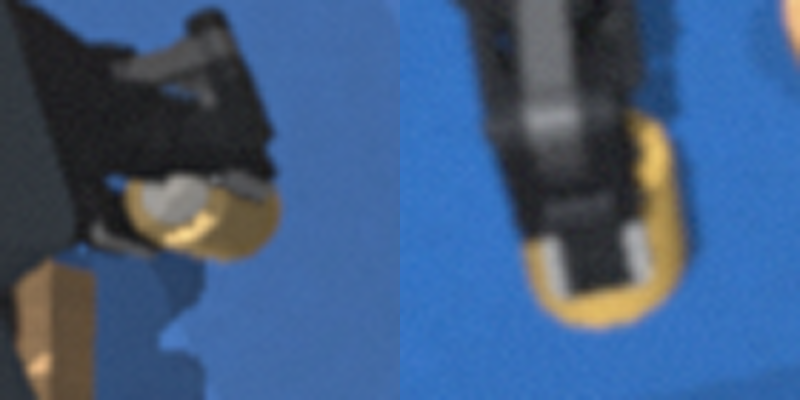

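```bash
python3 -m pendant '[[0,0,0,0,-13,25,180],[0,0,0,0,-29,56,180],[0,0,0,0,-45,87,180],[0,0,0,0,-61,118,180],[0,0,0,0,-77,149,180],[0,0,0,0,-85,164,180],[0,0,0,0,-88,169,180],[0,0,0,0,-88,169,180],[0,0,0,0,-88,169,180],[0,0,0,0,-88,169,180]]'; python3 go.py .5465 .266 -.003;  python3 - <<'E'
from station import imaging,sensors
from h import *
im=[]
for n in ("top","side"):
    d=imaging.get_image(n); x,y=[int(v) for v in proj(d,[.5475,.266,.05])]; print(n,x,y)
    im.append(cv2.resize(d["color"][y-40:y+40,x-40:x+40],(400,400),interpolation=2))
cv2.imwrite("pics/a7.png",np.hstack(im)[:,:,::-1])
E
```

```text
time: 9.85
tool_pos: [0.5469, 0.2673, 0.0999]
ee_rot: [[0.0, 0.892, 0.453], [0.0, 0.453, -0.892], [-1.0, 0.0, -0.0]]
ft_force: [0.0, 0.1, 0.3]
finger_gap: 0.0346
t 9.85 pos [0.5469 0.2673 0.0999] gap 0.0346 F [0.  0.1 0.3] q [0.38 0.57 1.58 0.   0.99 1.48]
shift mm [102.9  -1.    1. ]
top 195 235
side 257 320
```

View pics/a7.png

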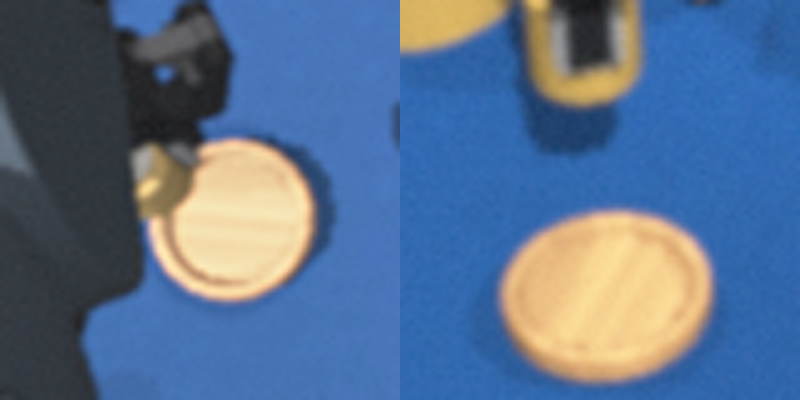

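```bash
python3 -m pendant '[[0,0,0,25,0,0,180],[0,0,0,55,-1,1,180],[0,0,0,80,-1,1,180],[0,0,0,92,-1,1,180],[0,0,0,97,-1,1,180],[0,0,0,97,-1,1,180],[0,0,0,97,-1,1,180]]';python3 -m pendant '[[0,0,0,2,0,0,180],[0,0,0,4,0,0,180],[0,0,0,5,0,0,180],[0,0,0,5,0,0,180]]'; python3 - <<'E'
from station import imaging,sensors
from h import *
im=[]
for n in ("top","side"):
    d=imaging.get_image(n); x,y=[int(v) for v in proj(d,[.5475,.266,.02])]; print(n,x,y)
    im.append(cv2.resize(d["color"][y-40:y+40,x-40:x+40],(400,400),interpolation=2))
cv2.imwrite("pics/a8.png",np.hstack(im)[:,:,::-1])
E
```

```text
time: 10.65
tool_pos: [0.5473, 0.2652, 0.0042]
ee_rot: [[0.002, 0.892, 0.452], [0.001, 0.452, -0.892], [-1.0, 0.002, 0.0]]
ft_force: [0.5, 0.1, 0.1]
finger_gap: 0.0346
time: 11.05
tool_pos: [0.5465, 0.2648, -0.0019]
ee_rot: [[-0.0, 0.892, 0.452], [-0.0, 0.452, -0.892], [-1.0, -0.0, -0.0]]
ft_force: [-0.3, 0.6, -0.6]
finger_gap: 0.0343
top 199 237
side 259 333
```

View pics/a8.png

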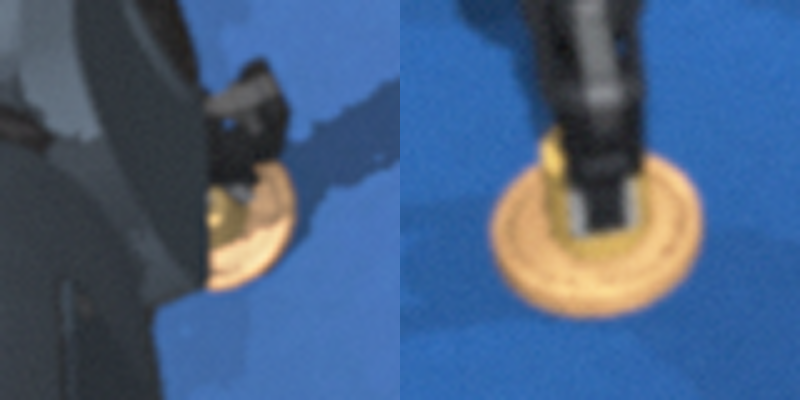

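Centred in the dish and about 1.5 mm above the floor. I'll lower in 1 mm steps until there is contact.

```bash
python3 -m pendant '[[0,0,0,0.7,0,0,180],[0,0,0,1.5,0,0,180],[0,0,0,1.5,0,0,180]]'; python3 -m pendant '[[0,0,0,0.7,0,0,180],[0,0,0,0.7,0,0,180]]'
```

```text
time: 11.45
tool_pos: [0.5466, 0.2648, -0.0035]
ee_rot: [[-0.0, 0.892, 0.452], [-0.0, 0.452, -0.892], [-1.0, -0.0, -0.0]]
ft_force: [0.3, -0.7, -1.1]
finger_gap: 0.0344
time: 11.65
tool_pos: [0.5467, 0.2648, -0.0036]
ee_rot: [[0.0, 0.892, 0.452], [0.0, 0.452, -0.892], [-1.0, 0.0, 0.0]]
ft_force: [-2.1, -0.8, 6.8]
finger_gap: 0.0343
```

```bash
python3 -m pendant '[[0,0,0,0,0,0,120],[0,0,0,0,0,0,90],[0,0,0,0,0,0,80],[0,0,0,0,0,0,80],[0,0,0,-20,0,0,80],[0,0,0,-60,0,0,80],[0,0,0,-110,0,0,80],[0,0,0,-150,0,0,80],[0,0,0,-190,0,0,80],[0,0,0,-190,0,0,40],[0,0,0,-190,0,0,40],[0,0,0,-190,0,0,40]]'; python3 go.py .708 -.080 .18;  python3 - <<'E'
from station import imaging,sensors
from h import *
im=[]
for n in ("top","side"):
    d=imaging.get_image(n); x,y=[int(v) for v in proj(d,[.5475,.266,.02])]; print(n,x,y)
    im.append(cv2.resize(d["color"][y-40:y+40,x-40:x+40],(400,400),interpolation=2))
cv2.imwrite("pics/a9.png",np.hstack(im)[:,:,::-1])
E
```

```text
time: 12.85
tool_pos: [0.5459, 0.2645, 0.1845]
ee_rot: [[-0.002, 0.892, 0.452], [-0.001, 0.452, -0.892], [-1.0, -0.002, -0.0]]
ft_force: [0.3, -0.2, -0.4]
finger_gap: 0.072
t 12.85 pos [0.5459 0.2645 0.1845] gap 0.072 F [ 0.3 -0.2 -0.4] q [ 0.37  0.47  1.52 -0.    1.15  1.48]
shift mm [  4.5 -11.1 380.6]
top 199 237
side 259 333
```

View pics/a9.png

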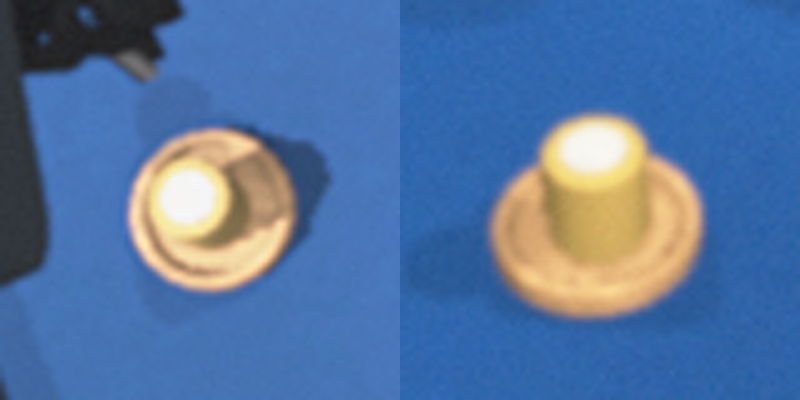

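Small cheese stands centred on its dish floor, label up. Medium next.

```bash
python3 -m pendant '[[0,0,0,0,-11,381,30],[0,0,0,0,-11,381,30],[0,0,0,0,-11,381,30],[0,0,0,0,-11,381,30],[0,0,0,0,-11,381,30],[0,0,0,0,-11,381,30],[0,0,0,0,-11,381,30],[0,0,0,0,-11,381,30],[0,0,0,0,-11,381,30],[0,0,0,0,-11,381,30],[0,0,0,0,-11,381,30],[0,0,0,0,-11,381,30]]'; python3 go.py .708 -.080 .06
```

```text
time: 14.15
tool_pos: [0.7087, -0.0788, 0.1858]
ee_rot: [[-0.0, 0.892, 0.453], [0.0, 0.453, -0.892], [-1.0, -0.0, -0.0]]
ft_force: [0.5, -0.4, 0.4]
finger_gap: 0.0752
t 14.15 pos [ 0.7087 -0.0788  0.1858] gap 0.0752 F [ 0.5 -0.4  0.4] q [-0.18  0.67  1.18  0.    1.29  0.92]
shift mm [125.8  -1.1   0.8]
```

```bash
python3 -m pendant '[[0,0,0,40,-1,1,30],[0,0,0,80,-1,1,30],[0,0,0,120,-1,1,30],[0,0,0,145,-1,1,30],[0,0,0,145,-1,1,30],[0,0,0,145,-1,1,30]]'; python3 - <<'E'
from station import imaging,sensors
from h import *
im=[]
for n in ("top","side"):
    d=imaging.get_image(n); x,y=[int(v) for v in proj(d,[.708,-.08,.044])]; print(n,x,y)
    im.append(cv2.resize(d["color"][y-35:y+35,x-35:x+35],(400,400),interpolation=2))
cv2.imwrite("pics/b1.png",np.hstack(im)[:,:,::-1])
E
```

```text
time: 14.75
tool_pos: [0.7089, -0.0809, 0.0419]
ee_rot: [[0.001, 0.892, 0.452], [-0.0, 0.452, -0.892], [-1.0, 0.001, 0.0]]
ft_force: [-0.5, 0.2, -0.3]
finger_gap: 0.0754
top 354 160
side 239 208
```

View pics/b1.png

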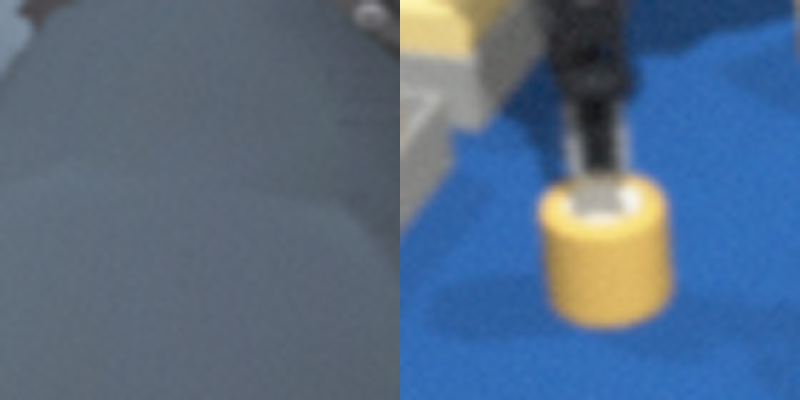

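```bash
python3 - <<'E'
from station import imaging,sensors
from h import *
s=sensors.state();p=s["tool_pos"];z=s["ee_rot"][:,2]; d=imaging.get_image("side")
for h in (.02,.03,.04):
  for t in (-.05,-.038,0,.038,.05): print(h,t,((proj(d,p+t*z+[0,0,h])-[204,173])*400/70).round(0)+[400,0])
cv2.imwrite("pics/b2.png",cv2.resize(d["color"][130:250,180:300],(600,600),interpolation=2)[:,:,::-1])
E
```

```text
0.02 -0.05 [613. 223.]
0.02 -0.038 [609. 208.]
0.02 0 [598. 159.]
0.02 0.038 [587. 113.]
0.02 0.05 [584.  98.]
0.03 -0.05 [610. 201.]
0.03 -0.038 [607. 185.]
0.03 0 [596. 137.]
0.03 0.038 [585.  91.]
0.03 0.05 [582.  77.]
0.04 -0.05 [608. 178.]
0.04 -0.038 [605. 163.]
0.04 0 [593. 115.]
0.04 0.038 [583.  69.]
0.04 0.05 [579.  55.]
```

View pics/b2.png

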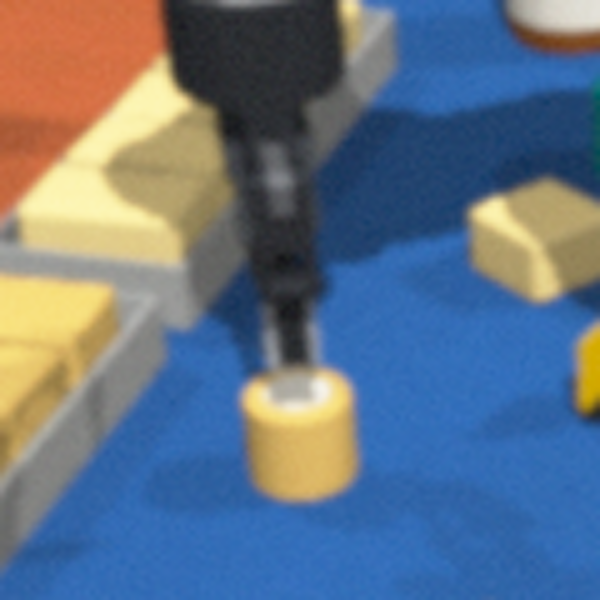

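```bash
python3 -m pendant '[[0,0,0,20,-1,0,30],[0,0,0,35,-1,0,30],[0,0,0,45,-1,0,30],[0,0,0,52,-1,0,30],[0,0,0,52,-1,0,30],[0,0,0,52,-1,0,60],[0,0,0,52,-1,0,80],[0,0,0,52,-1,0,100],[0,0,0,52,-1,0,140],[0,0,0,52,-1,0,140],[0,0,0,52,-1,0,140]]' 30; python3 -m pendant '[[0,0,0,0,0,0,140],[0,0,0,-10,0,0,140],[0,0,0,-30,0,0,140],[0,0,0,-60,0,0,140],[0,0,0,-90,0,0,140],[0,0,0,-120,0,0,140],[0,0,0,-130,0,0,140],[0,0,0,-130,0,0,140]]'; python3 go.py .3415 .2815 .12; python3 - <<'E'
from station import imaging,sensors
from h import *
im=[];p=sensors.state()["tool_pos"]
for n in ("top","side"):
    d=imaging.get_image(n); x,y=[int(v) for v in proj(d,p+[0,0,.03])]
    im.append(cv2.resize(d["color"][y-40:y+40,x-40:x+40],(400,400),interpolation=2))
cv2.imwrite("pics/b3.png",np.hstack(im)[:,:,::-1])
E
```

```text
time: 16.0
tool_pos: [0.7081, -0.0819, -0.0103]
ee_rot: [[0.001, 0.892, 0.452], [-0.0, 0.452, -0.892], [-1.0, 0.001, 0.001]]
ft_force: [-0.8, 0.5, 6.1]
finger_gap: 0.0489
time: 16.8
tool_pos: [0.7081, -0.082, 0.1203]
ee_rot: [[0.002, 0.892, 0.452], [-0.0, 0.452, -0.892], [-1.0, 0.002, 0.001]]
ft_force: [0.7, 1.3, -0.9]
finger_gap: 0.0487
t 16.8 pos [ 0.7081 -0.082   0.1203] gap 0.0487 F [ 0.7  1.3 -0.9] q [-0.18  0.73  1.25 -0.    1.16  0.92]
shift mm [  -0.7 -162.9 -489.9]
```

View pics/b3.png

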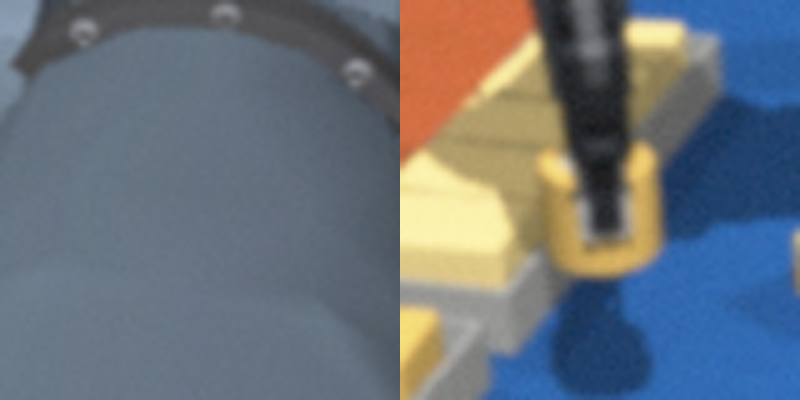

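```bash
python3 -m pendant '[[0,0,0,-10,-5,-15,140],[0,0,0,-10,-14,-42,140],[0,0,0,-10,-25,-75,140],[0,0,0,-10,-36,-108,140],[0,0,0,-10,-47,-141,140],[0,0,0,-10,-58,-174,140],[0,0,0,-10,-69,-207,140],[0,0,0,-10,-80,-240,140],[0,0,0,-10,-91,-273,140],[0,0,0,-10,-102,-306,140],[0,0,0,-10,-113,-339,140],[0,0,0,-10,-113,-339,140]]'; python3 go.py .3420 .2815 .12
```

```text
time: 18.1
tool_pos: [0.4502, 0.1711, 0.1273]
ee_rot: [[-0.004, 0.891, 0.454], [-0.001, 0.454, -0.891], [-1.0, -0.004, -0.001]]
ft_force: [-0.0, -0.6, -0.9]
finger_gap: 0.0489
t 18.1 pos [0.4502 0.1711 0.1273] gap 0.0489 F [-0.  -0.6 -0.9] q [0.27 0.33 1.9  0.   0.92 1.37]
shift mm [   7.7  -46.2 -147.4]
```

```bash
python3 -m pendant '[[0,0,0,0,-8,-25,140],[0,0,0,0,-18,-55,140],[0,0,0,0,-28,-88,140],[0,0,0,0,-38,-120,140],[0,0,0,0,-44,-140,140],[0,0,0,0,-46,-148,140],[0,0,0,0,-46,-148,140],[0,0,0,0,-46,-148,140],[0,0,0,0,-46,-148,140]]'; python3 go.py .3420 .2815 -.003; python3 - <<'E'
from station import imaging,sensors
from h import *
im=[]
for n in ("top","side"):
    d=imaging.get_image(n); x,y=[int(v) for v in proj(d,[.3425,.282,.05])]
    im.append(cv2.resize(d["color"][y-50:y+50,x-50:x+50],(400,400),interpolation=2))
cv2.imwrite("pics/b4.png",np.hstack(im)[:,:,::-1])
E
```

```text
time: 19.0
tool_pos: [0.3464, 0.2801, 0.1287]
ee_rot: [[-0.0, 0.893, 0.451], [-0.0, 0.451, -0.893], [-1.0, -0.0, 0.0]]
ft_force: [0.4, -0.1, -0.3]
finger_gap: 0.0488
t 19.0 pos [0.3464 0.2801 0.1287] gap 0.0488 F [ 0.4 -0.1 -0.3] q [ 0.58  0.27  1.98 -0.    0.89  1.68]
shift mm [131.7  -3.2  -3.2]
```

View pics/b4.png

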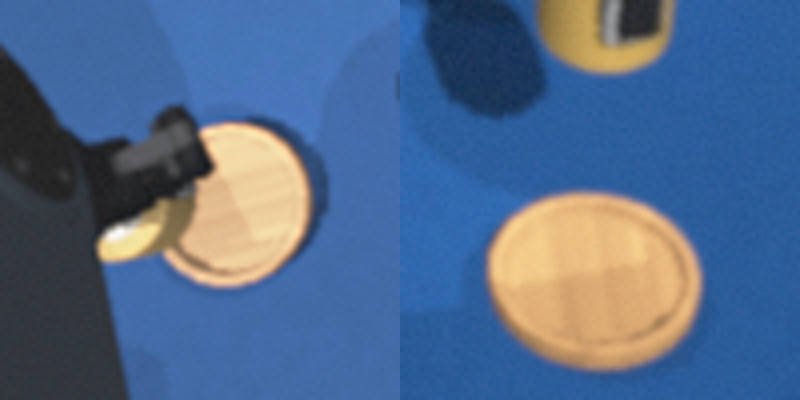

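```bash
python3 -m pendant '[[0,0,0,20,-1,-1,140],[0,0,0,50,-3,-3,140],[0,0,0,80,-3,-3,140],[0,0,0,105,-3,-3,140],[0,0,0,118,-3,-3,140],[0,0,0,125,-3,-3,140],[0,0,0,125,-3,-3,140],[0,0,0,125,-3,-3,140]]';  python3 - <<'E'
from station import imaging,sensors
from h import *
im=[]
for n in ("top","side"):
    d=imaging.get_image(n); x,y=[int(v) for v in proj(d,[.3425,.282,.02])]
    im.append(cv2.resize(d["color"][y-50:y+50,x-50:x+50],(400,400),interpolation=2))
cv2.imwrite("pics/b5.png",np.hstack(im)[:,:,::-1])
E
```

```text
time: 19.9
tool_pos: [0.3421, 0.2822, 0.0044]
ee_rot: [[0.001, 0.892, 0.452], [0.0, 0.452, -0.892], [-1.0, 0.001, -0.0]]
ft_force: [-0.3, 0.5, -1.3]
finger_gap: 0.0488
```

View pics/b5.png

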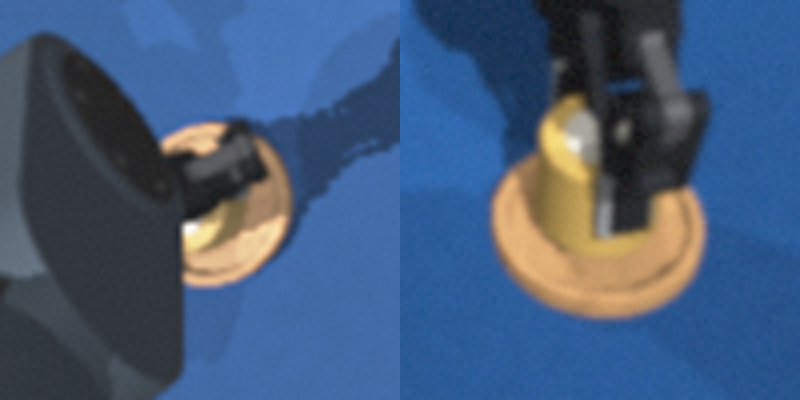

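```bash
python3 -m pendant '[[0,0,0,2.5,0,0,140],[0,0,0,5,0,0,140],[0,0,0,6.5,0,0,140],[0,0,0,7,0,0,140],[0,0,0,7,0,0,140]]';python3 -m pendant '[[0,0,0,0.7,0,0,140],[0,0,0,1.2,0,0,140],[0,0,0,1.2,0,0,140]]'
```

```text
time: 20.5
tool_pos: [0.3416, 0.2821, -0.0032]
ee_rot: [[-0.0, 0.892, 0.452], [-0.0, 0.452, -0.892], [-1.0, -0.0, 0.0]]
ft_force: [-0.5, 0.1, -0.0]
finger_gap: 0.0492
time: 20.8
tool_pos: [0.3417, 0.2821, -0.0043]
ee_rot: [[0.0, 0.892, 0.452], [0.0, 0.452, -0.892], [-1.0, 0.0, -0.0]]
ft_force: [0.1, -0.1, 0.8]
finger_gap: 0.0489
```

```bash
python3 -m pendant '[[0,0,0,0.7,0,0,140],[0,0,0,0.7,0,0,140]]'
```

```text
time: 21.0
tool_pos: [0.3417, 0.2821, -0.0044]
ee_rot: [[0.0, 0.892, 0.452], [0.0, 0.452, -0.892], [-1.0, 0.0, 0.0]]
ft_force: [-2.8, -2.4, 13.1]
finger_gap: 0.0487
```

Contact at 13 N, so release and rise.

```bash
python3 -m pendant '[[0,0,0,-0.5,0,0,100],[0,0,0,-0.5,0,0,70],[0,0,0,-0.5,0,0,40],[0,0,0,-0.5,0,0,40],[0,0,0,-20,0,0,40],[0,0,0,-60,0,0,40],[0,0,0,-110,0,0,40],[0,0,0,-150,0,0,40],[0,0,0,-190,0,0,0],[0,0,0,-190,0,0,0],[0,0,0,-190,0,0,0],[0,0,0,-190,0,0,0]]'; python3 go.py .5145 -.4415 .185;  python3 - <<'E'
from station import imaging,sensors
from h import *
im=[]
for n in ("top","side"):
    d=imaging.get_image(n); x,y=[int(v) for v in proj(d,[.3425,.282,.02])]
    im.append(cv2.resize(d["color"][y-50:y+50,x-50:x+50],(400,400),interpolation=2))
cv2.imwrite("pics/b6.png",np.hstack(im)[:,:,::-1])
E
```

```text
time: 22.2
tool_pos: [0.3411, 0.2817, 0.1838]
ee_rot: [[-0.002, 0.892, 0.452], [-0.001, 0.452, -0.892], [-1.0, -0.002, 0.0]]
ft_force: [-0.1, -0.3, 0.3]
finger_gap: 0.0855
t 22.2 pos [0.3411 0.2817 0.1838] gap 0.0855 F [-0.1 -0.3  0.3] q [0.58 0.18 1.94 0.   1.03 1.69]
shift mm [-7.000e-01 -1.720e+02  7.235e+02]
```

View pics/b6.png

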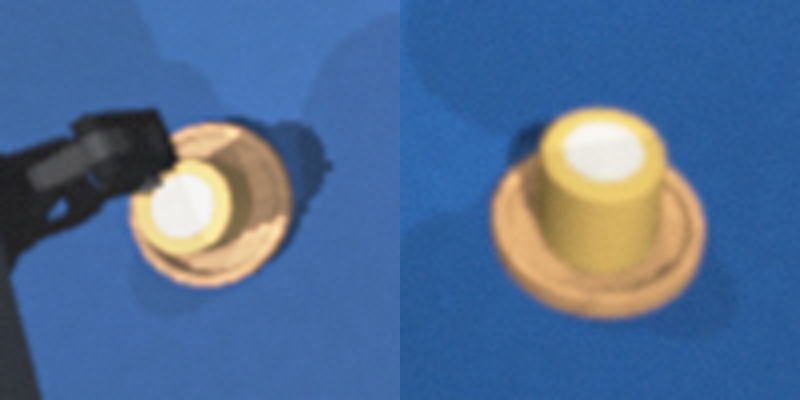

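Medium cheese is centred in its dish, label up. Now the large one.

```bash
python3 -m pendant '[[0,0,0,0,-172,723,0],[0,0,0,0,-172,723,0],[0,0,0,0,-172,723,0],[0,0,0,0,-172,723,0],[0,0,0,0,-172,723,0],[0,0,0,0,-172,723,0],[0,0,0,0,-172,723,0],[0,0,0,0,-172,723,0],[0,0,0,0,-172,723,0],[0,0,0,0,-172,723,0],[0,0,0,0,-172,723,0],[0,0,0,0,-172,723,0]]'; python3 go.py .5145 -.4415 .185
```

```text
time: 23.5
tool_pos: [0.4812, -0.3033, 0.1837]
ee_rot: [[-0.002, 0.892, 0.451], [0.001, 0.451, -0.892], [-1.0, -0.001, -0.002]]
ft_force: [0.7, 1.2, 1.2]
finger_gap: 0.0852
t 23.5 pos [ 0.4812 -0.3033  0.1837] gap 0.0852 F [0.7 1.2 1.2] q [-0.64  0.41  1.62  0.    1.12  0.46]
shift mm [ -1.6 -32.7 138.3]
```

```bash
python3 -m pendant '[[0,0,0,0,-33,136,0],[0,0,0,0,-33,136,0],[0,0,0,0,-33,136,0],[0,0,0,0,-33,136,0],[0,0,0,0,-33,136,0],[0,0,0,0,-33,136,0]]'; python3 go.py .5145 -.4415 .185
python3 - <<'E'
from station import imaging,sensors
from h import *
# re-measure large label in side view
d=imaging.get_image("side")
s=sensors.state();p=s["tool_pos"];z=s["ee_rot"][:,2]
cv2.imwrite("pics/d0.png",cv2.resize(d["color"][80:200,280:420],(700,600),interpolation=2)[:,:,::-1])
d=imaging.get_image("top")
cv2.imwrite("pics/d1.png",cv2.resize(d["color"][170:320,440:600],(640,600),interpolation=2)[:,:,::-1])
E
```

```text
time: 24.1
tool_pos: [0.5133, -0.4365, 0.1841]
ee_rot: [[-0.001, 0.892, 0.452], [0.001, 0.452, -0.892], [-1.0, -0.0, -0.002]]
ft_force: [0.0, 0.8, 0.3]
finger_gap: 0.0856
t 24.1 pos [ 0.5133 -0.4365  0.1841] gap 0.0856 F [0.  0.8 0.3] q [-0.77  0.6   1.32  0.    1.23  0.33]
shift mm [-0.9 -1.2  5. ]
```

View pics/d0.png

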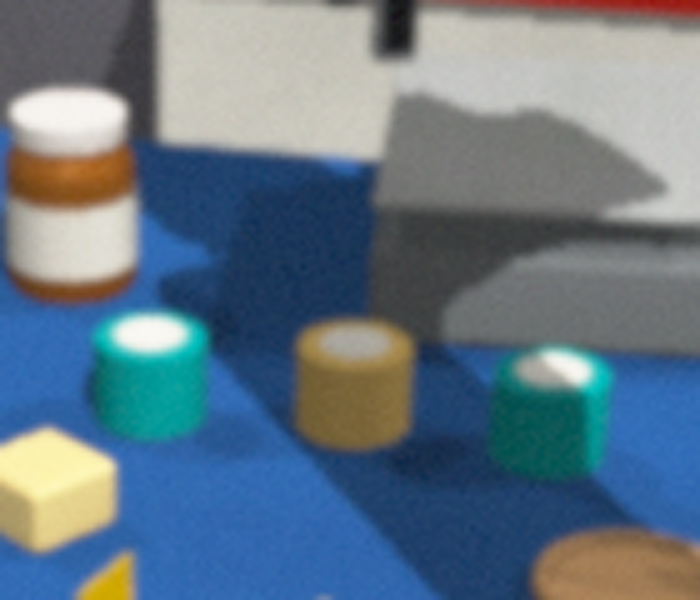

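View pics/d1.png

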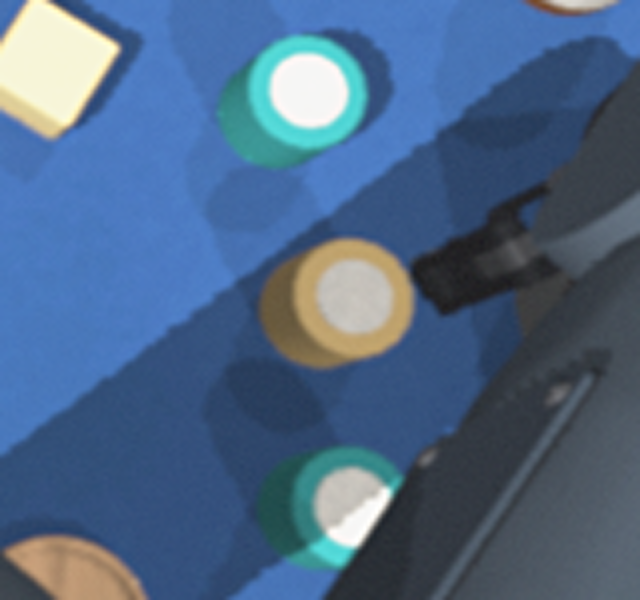

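```bash
python3 - <<'E'
from station import imaging,sensors
from h import *
s=sensors.state();p=s["tool_pos"];z=s["ee_rot"][:,2]; d=imaging.get_image("side");t=imaging.get_image("top")
for h in (.02,.03,.04):
  for a in (-.055,-.043,0,.043,.055): print(h,a,((proj(d,p+a*z+[0,0,h])-[280,80])*5).round(0),((proj(t,p+a*z+[0,0,h])-[440,170])*4).round(0))
print(tri([(t,(528.4,244.2)),(d,(280+355/5-.4,80+342/5-.4))]))
for z in (0,.05):
  for x in(.514,.518):print(z,x,(proj(d,[x,-.4415,z])-[280,80])*5,(proj(t,[x,-.4415,z])-[440,170])*4)
E
```

```text
0.02 -0.055 [402. 106.] [387. 296.]
0.02 -0.043 [395.  98.] [410. 283.]
0.02 0 [370.  70.] [493. 238.]
0.02 0.043 [346.  43.] [575. 194.]
0.02 0.055 [340.  36.] [598. 181.]
0.03 -0.055 [403.  87.] [397. 292.]
0.03 -0.043 [396.  79.] [421. 279.]
0.03 0 [371.  51.] [504. 234.]
0.03 0.043 [347.  25.] [588. 189.]
0.03 0.055 [340.  17.] [611. 176.]
0.04 -0.055 [404.  67.] [408. 288.]
0.04 -0.043 [396.  59.] [432. 275.]
0.04 0 [371.  32.] [516. 229.]
0.04 0.043 [347.   6.] [601. 183.]
0.04 0.055 [341.  -2.] [624. 171.]
(array([ 0.51512161, -0.44031496,  0.05215275]), np.float64(0.0024859975030948056))
0 0.514 [356.546423   425.63948432] [314.76099615 309.64161916]
0 0.518 [349.54250844 424.90917804] [314.13625081 302.53800825]
0.05 0.514 [359.77400702 343.56840373] [353.52253576 294.80445808]
0.05 0.518 [352.62884636 342.86632578] [352.83989618 287.34338584]
```

```bash
python3 -m pendant '[[0,0,0,20,-1,5,0],[0,0,0,60,-1,5,0],[0,0,0,100,-1,5,0],[0,0,0,135,-1,5,0],[0,0,0,145,-1,5,0],[0,0,0,145,-1,5,0],[0,0,0,145,-1,5,0]]'; python3 go.py .5145 -.4415 -.014
python3 - <<'E'
from station import imaging,sensors
from h import *
s=sensors.state();p=s["tool_pos"];z=s["ee_rot"][:,2]
d=imaging.get_image("side")
a=cv2.resize(d["color"][110:190,310:390],(400,400),interpolation=2)
for t in (-.055,-.043,.043,.055): print(((proj(d,p+t*z+[0,0,.033])-[310,110])*5).round(0)+[400,0])
d=imaging.get_image("top")
b=cv2.resize(d["color"][200:280,490:570],(400,400),interpolation=2)
for t in (-.055,-.043,.043,.055): print(((proj(d,p+t*z+[0,0,.033])-[490,200])*5).round(0))
cv2.imwrite("pics/d2.png",np.hstack([b,a])[:,:,::-1])
E
```

```text
time: 25.0
tool_pos: [0.5158, -0.4432, 0.0421]
ee_rot: [[0.002, 0.892, 0.452], [-0.002, 0.452, -0.892], [-1.0, 0.001, 0.002]]
ft_force: [0.7, -0.3, -0.7]
finger_gap: 0.0852
t 25.0 pos [ 0.5158 -0.4432  0.0421] gap 0.0852 F [ 0.7 -0.3 -0.7] q [-0.78  0.76  1.4  -0.    0.98  0.32]
shift mm [56.  -0.4 -2.2]
[639. 191.]
[632. 182.]
[587. 119.]
[581. 110.]
[107. 266.]
[132. 253.]
[311. 156.]
[336. 142.]
```

View pics/d2.png

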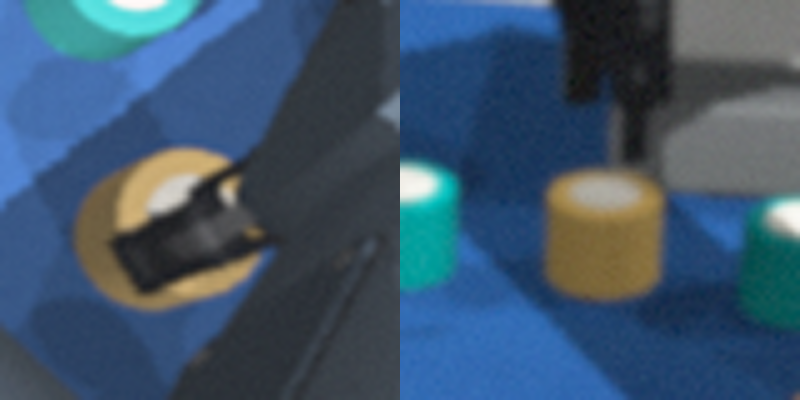

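```bash
python3 -m pendant '[[0,0,0,6,0,-2,0],[0,0,0,12,0,-2,0],[0,0,0,18,0,-2,0],[0,0,0,24,0,-2,0],[0,0,0,24,0,-2,0]]'; python3 -m pendant '[[0,0,0,5,0,0,0],[0,0,0,10,0,0,0],[0,0,0,10,0,0,0]]'; python3 -m pendant '[[0,0,0,5,0,0,0],[0,0,0,5,0,0,0]]'
python3 - <<'E'
from station import imaging,sensors
from h import *
d=imaging.get_image("side")
a=cv2.resize(d["color"][110:190,310:390],(400,400),interpolation=2)
d=imaging.get_image("top")
b=cv2.resize(d["color"][200:280,490:570],(400,400),interpolation=2)
cv2.imwrite("pics/d3.png",np.hstack([b,a])[:,:,::-1])
E
```

```text
time: 25.6
tool_pos: [0.5135, -0.4403, 0.0147]
ee_rot: [[-0.001, 0.892, 0.452], [0.001, 0.452, -0.892], [-1.0, -0.001, -0.002]]
ft_force: [0.5, 0.5, -0.2]
finger_gap: 0.0854
time: 25.9
tool_pos: [0.5137, -0.4404, 0.0051]
ee_rot: [[-0.001, 0.892, 0.452], [0.001, 0.452, -0.892], [-1.0, -0.0, -0.001]]
ft_force: [-0.2, 0.8, -0.1]
finger_gap: 0.0852
time: 26.1
tool_pos: [0.5138, -0.4405, 0.0004]
ee_rot: [[-0.001, 0.892, 0.452], [0.001, 0.452, -0.892], [-1.0, -0.0, -0.001]]
ft_force: [-0.4, 0.2, -1.1]
finger_gap: 0.0855
```

View pics/d3.png

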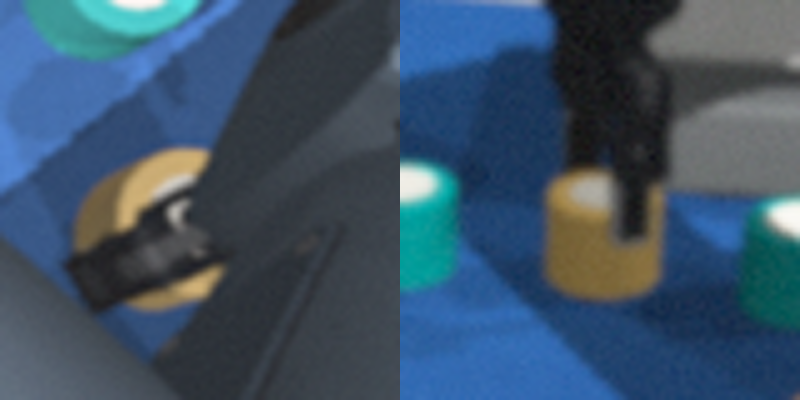

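```bash
python3 -m pendant '[[0,0,0,6,0,0,0],[0,0,0,12,0,0,0],[0,0,0,16,0,0,0],[0,0,0,16,0,0,0],[0,0,0,16,0,0,20],[0,0,0,16,0,0,40],[0,0,0,16,0,0,60],[0,0,0,16,0,0,100],[0,0,0,16,0,0,100],[0,0,0,16,0,0,100]]' 35; python3 -m pendant '[[0,0,0,0,0,0,100],[0,0,0,-10,0,0,100],[0,0,0,-30,0,0,100],[0,0,0,-60,0,0,100],[0,0,0,-90,0,0,100],[0,0,0,-120,0,0,100],[0,0,0,-130,0,0,100],[0,0,0,-130,0,0,100]]'; python3 go.py .3440 -.2840 .115; python3 - <<'E'
from station import imaging,sensors
from h import *
im=[];p=sensors.state()["tool_pos"]
for n in ("top","side"):
    d=imaging.get_image(n); x,y=[int(v) for v in proj(d,p+[0,0,.03])]
    im.append(cv2.resize(d["color"][y-40:y+40,x-40:x+40],(400,400),interpolation=2))
cv2.imwrite("pics/d4.png",np.hstack(im)[:,:,::-1])
E
```

```text
time: 27.2
tool_pos: [0.5143, -0.4412, -0.0142]
ee_rot: [[0.001, 0.892, 0.452], [-0.001, 0.452, -0.892], [-1.0, 0.0, 0.001]]
ft_force: [0.0, 0.8, 5.4]
finger_gap: 0.0632
time: 28.0
tool_pos: [0.5144, -0.4411, 0.1162]
ee_rot: [[0.002, 0.892, 0.452], [-0.002, 0.452, -0.892], [-1.0, 0.001, 0.002]]
ft_force: [0.8, 0.8, -1.6]
finger_gap: 0.0627
t 28.0 pos [ 0.5144 -0.4411  0.1162] gap 0.0627 F [ 0.8  0.8 -1.6] q [-0.78  0.67  1.37  0.    1.11  0.32]
shift mm [   0.7  -81.  -217.1]
```

View pics/d4.png

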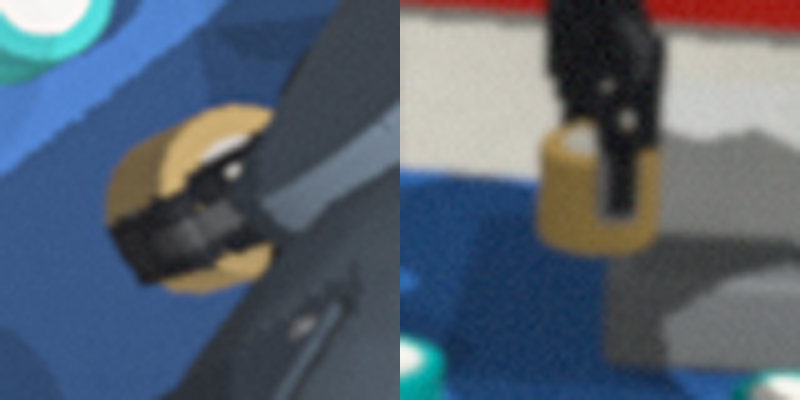

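```bash
python3 -m pendant '[[0,0,0,0,-6,-16,100],[0,0,0,0,-16,-43,100],[0,0,0,0,-27,-73,100],[0,0,0,0,-39,-105,100],[0,0,0,0,-51,-137,100],[0,0,0,0,-62,-167,100],[0,0,0,0,-72,-193,100],[0,0,0,0,-79,-211,100],[0,0,0,0,-81,-217,100],[0,0,0,0,-81,-217,100],[0,0,0,0,-81,-217,100],[0,0,0,0,-81,-217,100]]'; python3 go.py .3440 -.2845 -.008; python3 - <<'E'
from station import imaging,sensors
from h import *
im=[]
for n in ("top","side"):
    d=imaging.get_image(n); x,y=[int(v) for v in proj(d,[.344,-.2845,.05])]
    im.append(cv2.resize(d["color"][y-50:y+50,x-50:x+50],(400,400),interpolation=2))
cv2.imwrite("pics/d5.png",np.hstack(im)[:,:,::-1])
E
```

```text
time: 29.3
tool_pos: [0.3442, -0.2843, 0.1148]
ee_rot: [[0.0, 0.892, 0.452], [-0.0, 0.452, -0.892], [-1.0, 0.0, 0.0]]
ft_force: [0.4, 0.6, -1.1]
finger_gap: 0.0635
t 29.3 pos [ 0.3442 -0.2843  0.1148] gap 0.0635 F [ 0.4  0.6 -1.1] q [-0.79  0.29  1.99 -0.    0.86  0.31]
shift mm [ 1.228e+02 -3.000e-01  1.000e-01]
```

View pics/d5.png

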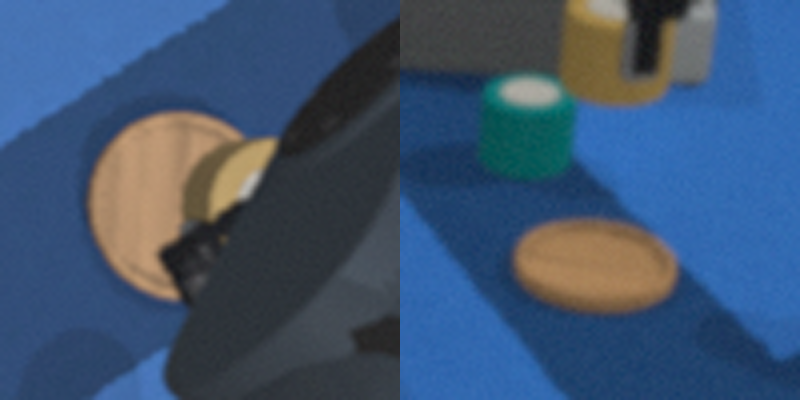

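```bash
python3 -m pendant '[[0,0,0,20,0,0,100],[0,0,0,50,0,0,100],[0,0,0,78,0,0,100],[0,0,0,98,0,0,100],[0,0,0,109,0,0,100],[0,0,0,113,0,0,100],[0,0,0,113,0,0,100],[0,0,0,113,0,0,100]]';  python3 - <<'E'
from station import imaging,sensors
from h import *
im=[]
for n in ("top","side"):
    d=imaging.get_image(n); x,y=[int(v) for v in proj(d,[.344,-.2845,.02])]
    im.append(cv2.resize(d["color"][y-40:y+40,x-40:x+40],(400,400),interpolation=2))
cv2.imwrite("pics/d6.png",np.hstack(im)[:,:,::-1])
E
```

```text
time: 30.2
tool_pos: [0.3441, -0.2842, 0.0027]
ee_rot: [[0.001, 0.892, 0.452], [-0.001, 0.452, -0.892], [-1.0, 0.0, 0.001]]
ft_force: [-0.4, -0.7, -1.1]
finger_gap: 0.0628
```

View pics/d6.png

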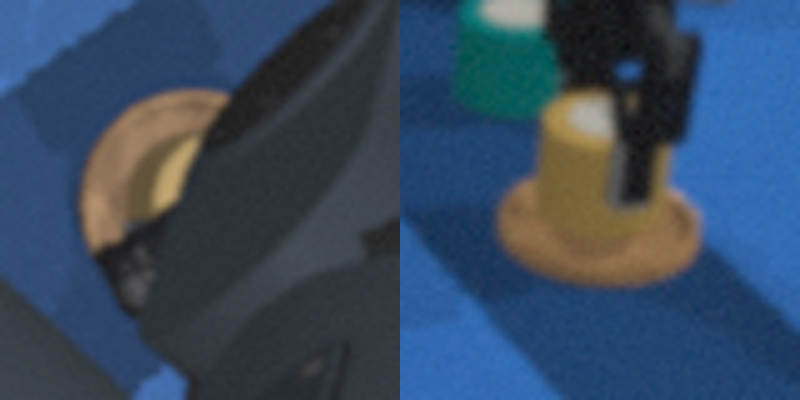

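```bash
python3 -m pendant '[[0,0,0,3,0,0,100],[0,0,0,6,0,0,100],[0,0,0,8,0,0,100],[0,0,0,9,0,0,100],[0,0,0,9,0,0,100]]';python3 -m pendant '[[0,0,0,0.7,0,0,100],[0,0,0,1.3,0,0,100],[0,0,0,1.3,0,0,100]]'
```

```text
time: 30.8
tool_pos: [0.3436, -0.2837, -0.0072]
ee_rot: [[-0.0, 0.892, 0.452], [0.0, 0.452, -0.892], [-1.0, -0.0, -0.0]]
ft_force: [0.2, 0.3, -1.5]
finger_gap: 0.0629
time: 31.1
tool_pos: [0.3437, -0.2838, -0.0083]
ee_rot: [[0.0, 0.892, 0.452], [-0.0, 0.452, -0.892], [-1.0, 0.0, 0.0]]
ft_force: [0.1, 0.8, -0.6]
finger_gap: 0.0629
```

```bash
python3 -m pendant '[[0,0,0,0.7,0,0,100],[0,0,0,0.7,0,0,100]]'
```

```text
time: 31.3
tool_pos: [0.3437, -0.2838, -0.0083]
ee_rot: [[0.0, 0.892, 0.452], [-0.0, 0.452, -0.892], [-1.0, 0.0, 0.0]]
ft_force: [-3.3, 2.8, 13.6]
finger_gap: 0.0632
```

Contact, so release, rise and check the whole scene.

```bash
python3 -m pendant '[[0,0,0,-0.5,0,0,70],[0,0,0,-0.5,0,0,30],[0,0,0,-0.5,0,0,0],[0,0,0,-0.5,0,0,0],[0,0,0,-0.5,0,0,0],[0,0,0,-20,0,0,0],[0,0,0,-60,0,0,0],[0,0,0,-110,0,0,0],[0,0,0,-150,0,0,0],[0,0,0,-200,0,0,0],[0,0,0,-200,0,0,0],[0,0,0,-200,0,0,0]]'; python3 -m pendant '[[0,0,0,-10,60,150,0],[0,0,0,-10,60,150,0],[0,0,0,-10,60,150,0],[0,0,0,-10,60,150,0],[0,0,0,-10,60,150,0],[0,0,0,-10,60,150,0],[0,0,0,-10,60,150,0]]';  python3 - <<'E'
from station import imaging,sensors
from h import *
for n in ("top","side"):
    d=imaging.get_image(n); cv2.imwrite(f"pics/e_{n}.png",d["color"][:,:,::-1])
E
```

```text
time: 32.5
tool_pos: [0.3439, -0.2839, 0.1916]
ee_rot: [[0.001, 0.892, 0.452], [-0.001, 0.452, -0.892], [-1.0, 0.001, 0.002]]
ft_force: [0.2, 0.8, -1.4]
finger_gap: 0.0852
time: 33.2
tool_pos: [0.4641, -0.3896, 0.2003]
ee_rot: [[-0.001, 0.892, 0.452], [0.001, 0.452, -0.892], [-1.0, -0.001, -0.002]]
ft_force: [-0.4, 0.1, -0.2]
finger_gap: 0.0852
```

View pics/e_top.png

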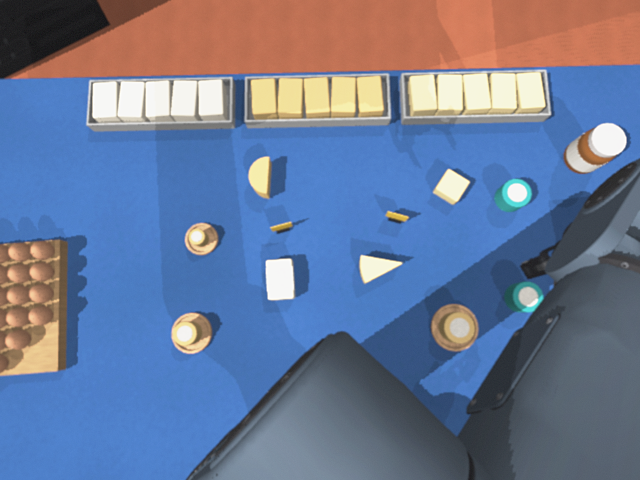

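View pics/e_side.png

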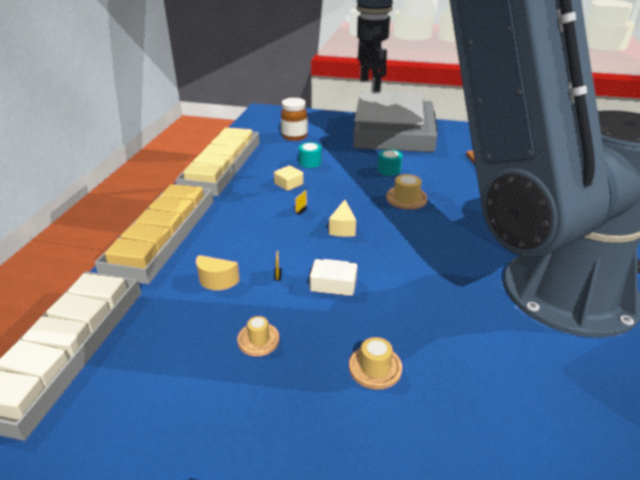

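All three stand in their dishes, in top view at about (200,238), (188,333) and (457,327). The bystanders look unmoved. One numeric check before handing in.

```bash
python3 - <<'E'
from station import imaging
from h import *
D=[imaging.get_image("top"),imaging.get_image("side")]
P={"cs":[(.5475,.266),.044],"cm":[(.3425,.282),.05],"cl":[(.344,-.2845),.056]}
for n,(xy,z) in P.items():
    obs=[]
    for d in D:
        u,v=proj(d,[*xy,z]).round().astype(int);R=13
        im=d["color"][v-R:v+R+1,u-R:u+R+1].astype(float); m=((im[...,2]/im[...,0]>.78)&(im[...,0]>110)).astype(np.uint8)
        k,l,st,c=cv2.connectedComponentsWithStats(m); i=1+np.argmax(st[1:,4]); obs.append((d,c[i]+[u-R,v-R]))
    X,e=tri(obs); print(n,"label",X.round(4),"off dish mm",((X[:2]-xy)*1000).round(1),"exp z",z)
a=cv2.imread("pics/top0.png").astype(int);b=D[0]["color"][:,:,::-1].astype(int)
for n,(u,v) in dict(half=(262,177),square=(451,186),wedge=(378,268),brick=(280,279),t1=(515,194)).items():
    def c(i):
        h=cv2.cvtColor(i[v-30:v+31,u-30:u+31].astype(np.uint8),cv2.COLOR_BGR2HSV); m=(((h[...,0]<60)|(h[...,1]<60))&(h[...,2]>120)).astype(np.uint8)
        k,l,s,ce=cv2.connectedComponentsWithStats(m); return ce[1+np.argmax(s[1:,4])]
    print(n,"moved px",(c(b)-c(a)).round(2))
E
```

```text
cs label [0.5478 0.2656 0.0449] off dish mm [ 0.3 -0.4] exp z 0.044
cm label [0.3427 0.2827 0.0506] off dish mm [0.2 0.7] exp z 0.05
cl label [ 0.3441 -0.2814  0.0608] off dish mm [0.1 3.1] exp z 0.056
half moved px [ 0.2  -0.12]
square moved px [0.25 0.03]
wedge moved px [ 0.03 -0.05]
brick moved px [-0.07  0.06]
t1 moved px [-0.03 -0.05]<stdin>:9: RuntimeWarning: divide by zero encountered in divide
```

The large label reads 4.8 mm high. The same drum read 2-3 mm high on the counter earlier. I'll zoom in to rule out that it sits on the rim.

```bash
python3 - <<'E'
from station import imaging
from h import *
im=[]
for n in ("top","side"):
    d=imaging.get_image(n); x,y=[int(v) for v in proj(d,[.344,-.2845,.02])]
    im.append(cv2.resize(d["color"][y-32:y+32,x-32:x+32],(400,400),interpolation=2))
    for z in (.056,.061): print(n,z,((proj(d,[.344,-.2845,z])-[x-32,y-32])*6.25).round(0))
cv2.imwrite("pics/e2.png",np.hstack(im)[:,:,::-1])
E
```

```text
top 0.056 [231. 205.]
top 0.061 [235. 205.]
side 0.056 [213. 123.]
side 0.061 [214. 112.]
```

View pics/e2.png

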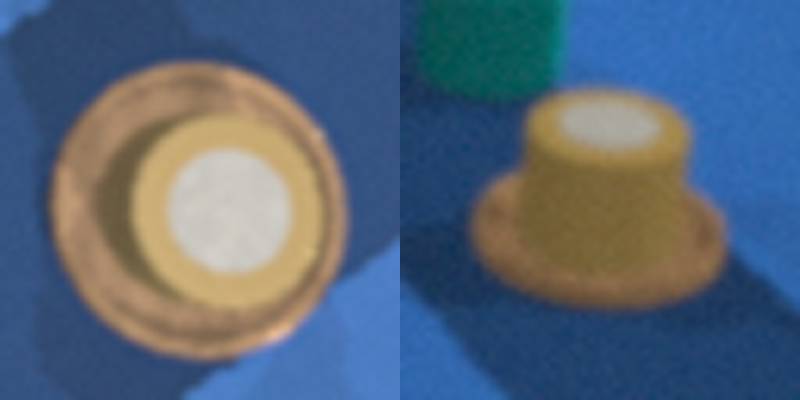

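The label sits at (228,210) in the top crop and (612,125) in the side crop. A label at 56 mm should appear at (231,205) and (613,123), so the drum is flat and inside the rim. Handing in.

```bash
python3 -c "
from station import r
print(r.close_job())"
```

```text
the job is handed in; nothing more can be done
None
```

All three round cheeses now stand upright, label up, in the dish of their own size. I placed them in the order small, medium, large, and lowered each to contact (7–14 N) before letting go. I handed the job in at about 34 s with the gripper open and clear.

**Last checks:**
- **Position:** two-view label centres put the small and medium within 1 mm of their dish centres, with label heights within 1 mm of expected. The large is within about 3 mm.
- **Bystanders:** the brick, square block, wedge, half-moon and one of the two turquoise decoys moved less than 0.3 px between the first and last top views. The other turquoise decoy was only checked by eye.

**What disagreed:**
- **Large label height:** it measured 4.8 mm too high by triangulation. The same cheese had already read 2–3 mm high on the counter. The enlarged crop and the height at contact both show it flat on the dish floor.
- **Gripper height:** in the images the fingertips sat about 18 mm above the reported TCP. Because of that, the first grasp on the small cheese closed above its top without disturbing it. I allowed for the offset on every grasp after that.

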